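Find the fuller amber jar by weight and show its code to the reader

TASK

The two closed amber jars of steel test discs in the red rack look alike but one holds more: lift each of them clear of the rack to feel its weight, and leave the lighter one standing back in its own well. Hold the heavier one up to the code reader, upright, its bar code squarely facing the reader's window, level with the window's middle and about 8 cm from it, and finish while still holding it there in the air. Do not bump the reader or disturb anything else on the bench.

Things in the scene. Friction and masses are not known exactly. Their poses are not given: they have to be found in the camera images.
- jar_1: Loose amber jar, white screw cap, steel discs shut inside; looks like jar_2. Body 60 in diameter, straight to 62 high, then a shoulder narrowing to a 40 mm neck at 74; cap 42 in diameter, 84 to 112 above the underside, screwed tight: the jar can be lifted and turned by it. Origin: centre of the underside; z up its axis, x towards the middle of its label. Either jar may be the heavier
- jar_2: The other jar: same shape, size, look and axes; the two weigh 0.15 to 0.45 kg and differ by at least 120 g. On each jar a white label covers about 110 degrees of the side, 20 to 60 up, with a black bar code in its middle; a yellow 10 mm dot on the sloping shoulder, right above the code's middle, shows from above which way the code faces
- jar_1_code (a point): Middle of jar_1's bar code, on the body's surface: 30.5 mm from the jar's axis along the jar's x, 40 mm above the underside; same axes as the jar, x pointing straight out of the code
- jar_2_code (a point): The same point on jar_2
- rack: Red plastic rack fixed to the bench, 130 (x) by 280 (y) by 30 high, origin at the centre of the underside. Two jar wells of 64 mm diameter centred at x +20, y -60 and y +60, floors 8 mm above the bench, 22 mm deep. Small 29.5 mm wells for vials: six at x -41, one between the jars at x +20, y 0
- reader: Code reader standing fixed on the bench to the left or the right of the rack: round grey foot 92 mm in diameter, thin stem, and a white head 52 (x) by 78 (y), from 87 to 157 mm high. Origin: centre of the foot's underside. Its window faces the reader's own -x, roughly towards the robot; a green light bar (8 by 40) on the head's top lies near the window's edge, 13 mm from the axis
- reader_window (a point): Middle of the reader's dark red window (52 wide, 40 high): 29 mm from the reader's origin along its -x, 120 mm above the bench; same axes as the reader, so its -x points straight out of the window
- small_rack: Small red rack fixed to the bench on the other side from the reader, 150 by 90 by 30 high, origin at the centre of the underside
- vial_1: Bystander: small glass vial with white cap, 28 mm in diameter, 57.5 tall, standing in a well of the red rack (8 mm above the bench); origin at the centre of the underside
- vial_2: Bystander: another such vial in the red rack
- vial_3: Bystander: another such vial in the red rack
- vial_4: Bystander: another such vial, in the red rack's well between the two jars
- sample_vial: Bystander: tiny amber vial with blue cap, 12 mm in diameter, 34 tall, in a well of the small rack; origin at the centre of the underside
- clear_bottle: Bystander: clear bottle with yellow label and black cap, 68 mm in diameter, 137 tall, standing on the bench; origin at the centre of the underside
- beaker: Bystander: glass beaker, 68 mm in diameter, 85 tall, standing on the bench; origin at the centre of the underside
- marker: Bystander: marker pen lying on the bench, 130 long, 13 thick; origin at the middle of its underside
Mind the look-alikes: they are no part of the job. What is shaped like the jar_2 but pink or purple is not meant.

How it is judged:
On the way:
1. the lighter jar has been lifted clear of the rack in the gripper while the heavier stands in it (a standing jar presses on the rack with under 2.8 N if it is the lighter, over 2.8 N if the heavier) (((height (world z) of jar_1 above 0.032 m and contact force between the fingers and jar_1 above 1 N and contact force between jar_1 and rack below 0.1 N and contact force between jar_2 and rack above 2.8 N) or (height (world z) of jar_2 above 0.032 m and contact force between the fingers and jar_2 above 1 N and contact force between jar_2 and rack below 0.1 N and contact force between jar_1 and rack above 2.8 N))), for 0.2 s.
At the end, for the whole second after the job is handed in: Heavier jar held still in the air, upright within 11 deg, touching only the fingers; its code 40-120 mm from the window, within 25 mm of its middle sideways and in height, facing it within 17 deg. Lighter jar upright and untouched in its own well, within 12 mm of its start (((distance of jar_1 from where it was at the start of the episode below 0.012 m and angle between jar_1's own z axis and vertical below 0.08 rad and linear speed of jar_1 below 0.02 m/s and contact force between each of the arm, the fingers, jar_2 and jar_1 below 0.1 N and contact force between jar_1 and rack below 2.8 N and contact force between the fingers and jar_2 above 1 N and height (world z) of jar_2 above 0.045 m and angle between jar_2's own z axis and vertical below 0.2 rad and linear speed of jar_2 below 0.03 m/s and contact force between jar_2 and rack below 0.1 N and contact force between jar_2 and reader below 0.1 N and contact force between jar_2 and small_rack below 0.1 N and x of reader_window in the frame of jar_2_code between 0.04 and 0.12 m and angle between the x axis of jar_2 and the x axis of reader, either way round below 0.3 rad and y of jar_2_code in the frame of reader_window between -0.025 and 0.025 m and z of jar_2_code in the frame of reader_window between -0.025 and 0.025 m) or (distance of jar_2 from where it was at the start of the episode below 0.012 m and angle between jar_2's own z axis and vertical below 0.08 rad and linear speed of jar_2 below 0.02 m/s and contact force between each of the arm, the fingers, jar_1 and jar_2 below 0.1 N and contact force between jar_2 and rack below 2.8 N and contact force between the fingers and jar_1 above 1 N and height (world z) of jar_1 above 0.045 m and angle between jar_1's own z axis and vertical below 0.2 rad and linear speed of jar_1 below 0.03 m/s and contact force between jar_1 and rack below 0.1 N and contact force between jar_1 and reader below 0.1 N and contact force between jar_1 and small_rack below 0.1 N and x of reader_window in the frame of jar_1_code between 0.04 and 0.12 m and angle between the x axis of jar_1 and the x axis of reader, either way round below 0.3 rad and y of jar_1_code in the frame of reader_window between -0.025 and 0.025 m and z of jar_1_code in the frame of reader_window between -0.025 and 0.025 m))); the arm keeps its last pose, push and grip.
It fails at once if a jar is tipped over (more than 35 degrees) (angle between any of jar_1, jar_2's own z axis and vertical above 0.6 rad).
It fails at once if the reader is bumped (more than 3 N) (contact force between reader and anything else above 3 N).
It fails at once if a bystander is moved more than 20 mm (distance of any of vial_1, vial_2, vial_3, vial_4, sample_vial, clear_bottle, beaker, marker from where it was at the start of the episode above 0.02 m).
It also fails if it takes over 64 s, if anything falls off the work surface, if the arm or the gripper's body presses on something with over 40 N, if the wrist force passes 120 N, or if a joint passes its speed limit or range.

ROBOT

A 7-joint arm with a two-finger parallel gripper is mounted at the origin on the work surface. World frame = base frame: x ahead of the robot, y to its left, z up, the work surface at z = 0. Lengths are in m, angles in rad, forces in N, time in s.
With the tool pointing down it reaches from about 0.4 to 0.85 m from the base axis. Payload 10.4 kg.
Tool frame: the origin (TCP) lies at the very end of the fingers, on their centre line; the grasp point (between the pads) lies 19 mm behind it; z points along the fingers, y is the direction in which the jaws open and shut (so a half turn about z gives the same grasp; the last joint's range is limited). The gripper opens to 87 mm and grips with 3 to 60 N. Pads are 19 mm wide; open, the fingers measure 117 mm over their backs; the gripper's body (75 mm by 190 mm) begins 51 mm behind the grasp point.
Start: joints at [1.288, 0.332, -0.065, 1.46, 0.022, 1.35, -0.088], TCP at [0.161, -0.604, 0.223] pointing down, gripper open.
Joint ranges: [-2.6, 2.6], [-0.5, 2.12], [-1.47, 1.34], [0.16, 2.42], [-1.27, 4.41], [0.06, 2.06], [-2.6, 2.6]. Speed limits (rad/s): [2.22, 2.22, 2.79, 2.79, 3.14, 3.14, 3.14].

INTERFACE

Orientations are given as a unit quaternion [x, y, z, w].
In Python, from bench import read_state, imaging, r gives the robot as it stands. The module is installed in compiled form; this text tells all that it offers.
- The arm moves only by the tool move_arm, never from a script. Its argument "series" is a list of rows, each a list of 4 numbers: the shift along the tool's x, y, z in m, then the turn about the tool's z in rad. In form: [[x, y, z, roll], ...]. A call has 1 to 20 rows; each row is the pose to reach, as a shift and turn from the pose commanded when the call began, along the tool's axes at that moment; what a row does not reach only later rows make up. A row lasts 1/10 s, in which the tool goes at most 50 mm and 8.59 degrees, less where a joint would pass 70% of its speed; a pose out of reach is approached as far as the arm can. A call with a gripper value outside its range is refused whole. "claw" is the gripper's target within -1 to 1 (fully open at 1, half-way at 0, shut at -1), set as the call begins (left out, the last holds). The fingers move at their own pace and stop on an object; "newtons" is the grip in N (left out, the last holds). Time passes only in rows, so rows that repeat a pose let the fingers close. It gives the time, the measured TCP pose, the force and the opening at its end, in the units of the state.
- read_state(): the state, without advancing time (a new reading comes with each control period).
- imaging.camera(name): name is "scene" or "top" or "wrist"; returns (picture, depth): 480x640x3 uint8, red, green, blue; 480x640 float32, m along the optical axis (not along the pixel's ray), 0 where there is no reading.
- imaging.get_calibration(name): a dict with "camera_matrix" (3x3 intrinsics, pixels), "k1" (the pictures are not rectified: a ray, as slopes to the right and down, at radius r is drawn at 1 + k1 r^2 times it, then the intrinsics apply), "R" (3x3) and "t" (3): a world point X has camera coordinates R X + t. Camera axes: x right, y down, z forward; pixel columns grow to the right and rows downward; lengths in m; the calibration is good to about 2 mm. A picture is of the moment at which its call begins: read the wrist's pose just before it. get_calibration takes no time and is no camera call; for the wrist camera it gives the pose at the moment of the call.
- r.close_job(): hands the job in, once; it reports no verdict.
The state is a dict: "time": time; "joint_positions": joint angles; "joint_vel": joint speeds; "joint_torque": joint torques, N m; "ee_pos": TCP position; "eef_rot": TCP orientation; "ft_force": force on the tool from outside, world axes, zero at the start; "torque": the same for the moment, N m; "width": finger opening in m.
Only numpy, scipy, OpenCV 4.12 (cv2) and the standard library are available. Lean on these libraries where they do the work, as an engineer would, in place of code of your own. Each camera call takes 0.05 s, during which the arm holds its last target.

## Working session

There is one attempt and no reset: what is moved stays moved. The work goes in short steps, Python scripts to look and compute and a tool call to move; the robot and the scene stay as the last step left them, time stands still between calls to the robot, and variables do not carry over. Pictures are saved under pics/ and viewed, and the job is handed in when it is done.

Besides the shell and the picture viewer there is one more tool, called after ">>>" in YAML: its name, and indented under it one key for each argument. move_arm: Moves the arm, as the interface text tells. Its arguments: {"type":"object","properties":{"series":{"type":"array","items":{"type":"array","items":{"type":"number"}}},"claw":{"type":"number"},"newtons":{"type":"number"}},"required":["series"]}

```bash
mkdir -p pics
cat > h.py <<'E'
import numpy as np, cv2
from bench import read_state, imaging, r
def shot(n,fn):
    c=imaging.get_calibration(n); p,d=imaging.camera(n)
    cv2.imwrite('pics/%s.png'%fn,p[:,:,::-1]); np.savez('pics/%s.npz'%fn,p=p,d=d,**{k:np.array(v) for k,v in c.items()})
    return p,d,c
def load(fn): return np.load('pics/%s.npz'%fn)
def ray(c,u,v):
    K=np.array(c['camera_matrix']);k=float(c['k1'])
    x=(u-K[0,2])/K[0,0];y=(v-K[1,2])/K[1,1]
    q=cv2.undistortPoints(np.array([[[float(u),float(v)]]]),K,np.array([k,0,0,0,0.]))[0,0]
    R=np.array(c['R']);t=np.array(c['t'])
    return -R.T@t, R.T@np.array([q[0],q[1],1])
def onz(c,u,v,z):
    o,d=ray(c,u,v); return o+d*(z-o[2])/d[2]
def depthpt(c,u,v):
    o,d=ray(c,u,v); return o+d*float(c['d'][int(round(v)),int(round(u))])
E
python3 - <<'E'
from h import *
s=read_state();print({k:np.round(v,3) for k,v in s.items()})
shot('top','top0');shot('scene','scene0')
E
```

```text
{'time': np.float64(0.0), 'joint_positions': array([ 1.288,  0.333, -0.065,  1.461,  0.022,  1.35 , -0.089]), 'joint_vel': array([ 0.001,  0.001,  0.001,  0.   , -0.   ,  0.001, -0.   ]), 'joint_torque': array([ 0.0000e+00, -6.2326e+01,  2.5000e-02, -3.8989e+01, -6.1000e-02,
        4.0000e-02,  0.0000e+00]), 'ee_pos': array([ 0.16 , -0.604,  0.222]), 'eef_rot': array([ 0.992,  0.13 , -0.   , -0.001]), 'ft_force': array([ 0.433, -0.367, -0.77 ]), 'torque': array([0.009, 0.024, 0.005]), 'width': np.float64(0.087)}
```

View pics/top0.png

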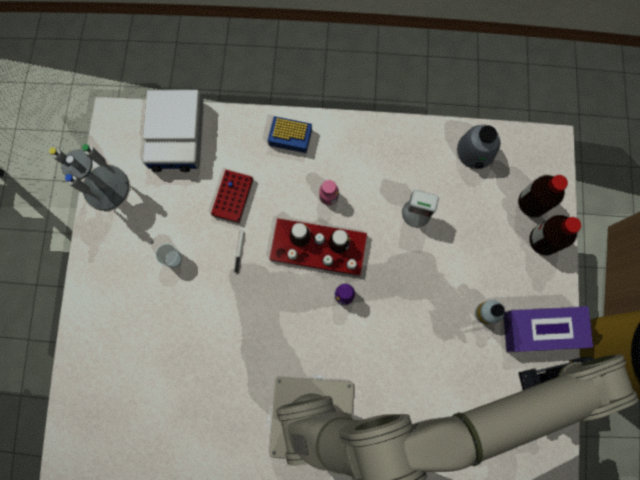

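View pics/scene0.png

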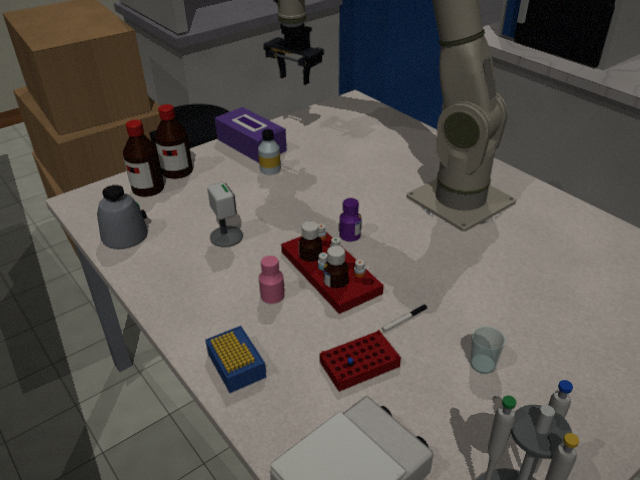

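The top picture shows the rack at about (320,247) with the jar caps at (300,232) and (341,238). The reader is at (418,208), the pink decoy at (329,190) and the purple decoy at (345,293). I'll enlarge this area and measure it.

Run:
```python
from h import *
c=load('top0');p=c['p'][:,:,::-1]
im=cv2.resize(p[180:290,255:455],None,fx=4,fy=4,interpolation=cv2.INTER_CUBIC);cv2.imwrite('pics/crop0.png',im)
print(c['camera_matrix'],c['k1'],-c['R'].T@c['t'])
for n,u,v,z in [('capA',300,232,.12),('capB',341,238,.12),('light',424,206,.157),('foot',416,213,.005),('pink',329,190,.1),('purple',345,293,.1)]:
    print(n,onz(c,u,v,z).round(3),depthpt(c,u,v).round(3))
m=cv2.inRange(cv2.cvtColor(c['p'],cv2.COLOR_RGB2HSV),(0,150,60),(8,255,255))|cv2.inRange(cv2.cvtColor(c['p'],cv2.COLOR_RGB2HSV),(172,150,60),(180,255,255))
cs,_=cv2.findContours(m,0,2)
for k in cs:
    if cv2.contourArea(k)>200:
        b=cv2.boxPoints(cv2.minAreaRect(k));print(cv2.contourArea(k));print(np.array([onz(c,*q,.03) for q in b]).round(3))
```

```text
[[580.9693315    0.         320.80041753]
 [  0.         580.9693315  226.11791794]
 [  0.           0.           1.        ]] -0.11019448475574074 [ 0.1888291 -0.0256258  1.7636068]
capA [0.531 0.066 0.12 ] [0.531 0.066 0.116]
capB [ 0.52  -0.054  0.12 ] [ 0.521 -0.054  0.118]
light [ 0.621 -0.285  0.157] [ 0.621 -0.285  0.158]
foot [ 0.638 -0.285  0.005] [ 0.615 -0.272  0.096]
pink [ 0.668 -0.01   0.1  ] [ 0.663 -0.01   0.115]
purple [ 0.365 -0.075  0.1  ] [ 0.363 -0.075  0.113]
276.5
[[ 0.561 -0.069  0.03 ]
 [ 0.58  -0.119  0.03 ]
 [ 0.463 -0.16   0.03 ]
 [ 0.445 -0.11   0.03 ]]
1368.0
[[ 0.46   0.155  0.03 ]
 [ 0.586  0.143  0.03 ]
 [ 0.555 -0.115  0.03 ]
 [ 0.43  -0.099  0.03 ]]
1226.0
[[0.588 0.349 0.03 ]
 [0.737 0.317 0.03 ]
 [0.713 0.231 0.03 ]
 [0.566 0.265 0.03 ]]
```

View pics/crop0.png

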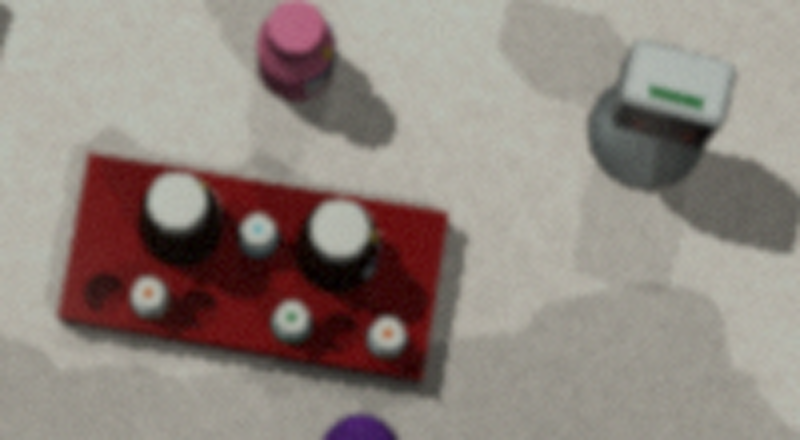

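```bash
cat >> h.py <<'E'
from scipy.spatial.transform import Rotation as Ro
def shift(target):
    s=read_state(); R=Ro.from_quat(s['eef_rot']).as_matrix()
    return (R.T@(np.array(target)-s['ee_pos'])).round(4)
E
python3 - <<'E'
from h import *
for t in [(.16,-.604,.38),(.38,-.40,.40),(.5,-.10,.40)]: print(shift(t))
w=imaging.get_calibration('wrist');R=np.array(w['R']);print((-R.T@w['t']).round(3),R.round(2),w['camera_matrix'][0])
c=load('top0')
for n,u,v,z in [('clearcap',490,312,.137),('purplebox',545,330,.1),('beaker',170,258,.05),('marker',239,250,.01)]: print(n,onz(c,u,v,z).round(3),depthpt(c,u,v).round(3))
E
```

```text
[-0.0005 -0.     -0.1582]
[ 0.2645 -0.1407 -0.178 ]
[ 0.4575 -0.3998 -0.1777]
[ 0.234 -0.584  0.384] [[ 0.26 -0.97 -0.  ]
 [-0.93 -0.25  0.27]
 [-0.26 -0.07 -0.96]] [370.09023738   0.         320.55219918]
clearcap [ 0.332 -0.483  0.137] [ 0.335 -0.491  0.109]
purplebox [ 0.292 -0.656  0.1  ] [ 0.293 -0.658  0.094]
beaker [0.44  0.455 0.05 ] [0.447 0.468 0.004]
marker [0.485 0.255 0.01 ] [0.484 0.254 0.017]
```

>>> move_arm:
  series:
    - [0, 0, -0.05, 0]
    - [0.02, -0.01, -0.1, 0]
    - [0.06, -0.03, -0.14, 0]
    - [0.1, -0.05, -0.16, 0]
    - [0.14, -0.07, -0.17, 0]
    - [0.18, -0.09, -0.178, 0]
    - [0.22, -0.115, -0.178, 0]
    - [0.26, -0.14, -0.178, 0]
    - [0.29, -0.175, -0.178, 0]
    - [0.32, -0.21, -0.178, 0]
    - [0.345, -0.25, -0.178, 0]
    - [0.37, -0.29, -0.178, 0]
    - [0.395, -0.33, -0.178, 0]
    - [0.42, -0.365, -0.178, 0]
    - [0.44, -0.385, -0.178, 0]
    - [0.45, -0.4, -0.178, 0]
    - [0.45, -0.4, -0.178, 0]
    - [0.45, -0.4, -0.178, 0]
    - [0.45, -0.4, -0.178, 0]
  claw: 1

```text
time: 2.0
ee_pos: [0.4923, -0.1033, 0.4004]
eef_rot: [0.992, 0.129, -0.0, 0.0]
ft_force: [-0.2, -1.1, 0.6]
width: 0.0871
```

Run:
```python
from h import *
s=read_state();print({k:np.round(v,3) for k,v in s.items()})
shot('wrist','w1')
```

```text
{'time': np.float64(2.0), 'joint_positions': array([ 0.618,  0.059, -0.527,  1.423,  0.03 ,  1.667, -1.218]), 'joint_vel': array([ 0.003, -0.002,  0.001, -0.002, -0.003, -0.001, -0.002]), 'joint_torque': array([-7.1700e-01, -4.0241e+01, -1.5900e+00, -3.9881e+01, -1.0000e-01,
       -6.1000e-02,  5.0000e-03]), 'ee_pos': array([ 0.492, -0.103,  0.4  ]), 'eef_rot': array([ 0.992,  0.129, -0.   ,  0.   ]), 'ft_force': array([-0.167, -1.117,  0.559]), 'torque': array([ 0.005,  0.032, -0.059]), 'width': np.float64(0.087)}
```

View pics/w1.png

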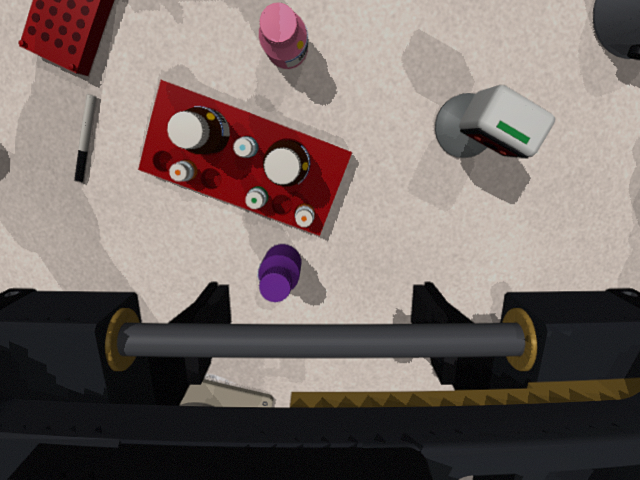

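The wrist picture shows jar A's cap at (188,130) with its dot at (211,117), and jar B's cap at (282,166) with its dot at (305,165). The reader's light bar is at (514,132).

```bash
cat > m.py <<'E'
from h import *
import sys
c=load(sys.argv[1]);p=c['p'];h=cv2.cvtColor(p,cv2.COLOR_RGB2HSV)
def blobs(m,lo,hi):
    n,l,s,ce=cv2.connectedComponentsWithStats(m)
    return [(ce[i],s[i,4],l==i) for i in range(1,n) if lo<s[i,4]<hi]
print('white')
for ce,a,l in blobs(cv2.inRange(h,(0,0,150),(180,70,255)),150,3500):
    P=onz(c,*ce,.12); print(ce.round(1),a,P.round(4),depthpt(c,*ce).round(3))
print('yellow')
for ce,a,l in blobs(cv2.inRange(h,(18,120,70),(32,255,255)),10,300):
    print(ce.round(1),a,onz(c,*ce,.076).round(4),depthpt(c,*ce).round(3))
print('green')
for ce,a,l in blobs(cv2.inRange(h,(50,120,60),(85,255,255)),20,1500):
    if a<100: continue
    ys,xs=np.nonzero(l);W=np.array([onz(c,x,y,.157)[:2] for x,y in zip(xs,ys)])
    mu=W.mean(0);ev,V=np.linalg.eigh(np.cov((W-mu).T));d=V[:,1];print(ce.round(1),a,mu.round(4),'len',np.sqrt(12*ev),'yawY',np.degrees(np.arctan2(d[1],d[0])))
print('rack')
m=cv2.inRange(h,(0,150,60),(8,255,255))|cv2.inRange(h,(172,150,60),(180,255,255))
cs,_=cv2.findContours(cv2.morphologyEx(m,3,np.ones((9,9))),0,2)
for k in cs:
    if cv2.contourArea(k)>5000:
        u=np.array([onz(c,*q,.03)[:2] for q in k[:,0].astype(float)],np.float32)
        rc=cv2.minAreaRect(u);print(rc,cv2.boxPoints(rc).round(3).tolist())
E
python3 m.py w1
```

```text
white
[184.4 129.4] 988 [0.5381 0.0719 0.12  ] [0.538 0.072 0.119]
[242.7 146. ] 245 [0.5365 0.0021 0.12  ] [0.533 0.013 0.065]
[281.4 165.8] 963 [ 0.5257 -0.0468  0.12  ] [ 0.526 -0.047  0.121]
[177.2 171.8] 196 [0.4879 0.0721 0.12  ] [0.478 0.091 0.065]
[253.8 198.6] 225 [ 0.4795 -0.0236  0.12  ] [ 0.469 -0.016  0.066]
[303.1 216.7] 222 [ 0.4731 -0.0865  0.12  ] [ 0.462 -0.087  0.066]
yellow
[299.6  44.5] 38 [ 0.6682 -0.0308  0.076 ] [ 0.669 -0.03   0.07 ]
[210.  115.8] 54 [0.5597 0.0585 0.076 ] [0.56  0.058 0.077]
[304.7 165.7] 38 [ 0.5295 -0.0723  0.076 ] [ 0.53  -0.072  0.077]
[110.7 335.8] 250 [0.2125 0.151  0.076 ] [ 0.513 -0.049  0.49 ]
green
[513. 132.] 234 [ 0.6286 -0.2809] len [0.00693644 0.03934369] yawY 78.57803904264337
rack
((0.5112802982330322, 0.015310868620872498), (0.27902063727378845, 0.12925297021865845), 84.10841369628906) [[0.43299999833106995, -0.11699999868869781], [0.5609999895095825, -0.12999999523162842], [0.5899999737739563, 0.1469999998807907], [0.460999995470047, 0.16099999845027924]]
```

Run:
```python
from h import *
for t in [(.5377,.0724,.20),(.5377,.0724,.092)]: print(shift(t))
```

```text
[ 0.0887 -0.1583  0.2004]
[ 0.0887 -0.1583  0.3084]
```

>>> move_arm:
  series:
    - [0.02, -0.035, 0.03, 0]
    - [0.04, -0.075, 0.06, 0]
    - [0.065, -0.115, 0.1, 0]
    - [0.085, -0.15, 0.135, 0]
    - [0.0887, -0.158, 0.17, 0]
    - [0.0887, -0.158, 0.2, 0]
    - [0.0887, -0.158, 0.22, 0]
    - [0.0887, -0.158, 0.22, 0]
    - [0.0887, -0.158, 0.22, 0]

```text
time: 2.95
ee_pos: [0.5382, 0.0728, 0.1812]
eef_rot: [0.992, 0.129, 0.0, 0.0]
ft_force: [-0.3, 0.3, 0.1]
width: 0.087
```

```bash
python3 - <<'E'
from h import *
s=read_state();print(s['ee_pos'],s['ft_force'],s['torque'],shift((.5377,.0724,.092)))
shot('wrist','w2')
E
python3 m.py w2
```

```text
[0.53817764 0.07282339 0.18122926] [-0.34790222  0.32152233  0.10251804] [0.00552539 0.0017079  0.01797409] [-0.0006  0.0003  0.0892]
white
[321.3 262.9] 3166 [0.5389 0.0725 0.12  ] [0.539 0.072 0.119]
[389.4 263.6] 712 [0.5495 0.0303 0.12  ] [0.534 0.015 0.065]
[265.5 308.7] 1811 [0.4985 0.1    0.12  ] [ 0.437  0.104 -0.001]
[482.6 307.5] 727 [ 0.5359 -0.04    0.12  ] [ 0.536 -0.04   0.121]
yellow
[347.2 222.9] 129 [0.5595 0.0581 0.076 ] [0.56  0.058 0.078]
green
[390.9 314.9] 123 [0.5313 0.0306] len [0.00430913 0.01100317] yawY 116.75168366175066
rack
((0.5123427510261536, 0.01539553701877594), (0.2788652181625366, 0.1312699317932129), 84.08283996582031) [[0.43299999833106995, -0.11699999868869781], [0.5630000233650208, -0.12999999523162842], [0.5920000076293945, 0.1469999998807907], [0.460999995470047, 0.16099999845027924]]
((0.6360670328140259, 0.2996629774570465), (0.09201043844223022, 0.11335718631744385), 78.19432067871094) [[0.5709999799728394, 0.26600000262260437], [0.6819999814033508, 0.24300000071525574], [0.7009999752044678, 0.3330000042915344], [0.5899999737739563, 0.35600000619888306]]
```

View pics/w2.png

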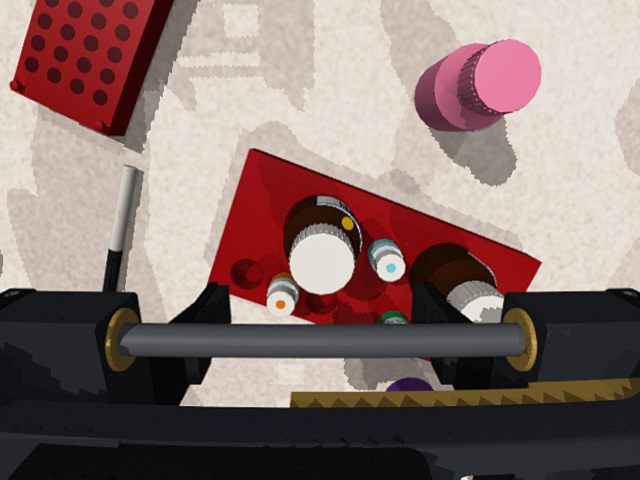

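The wrist view has jar A's cap at (321,263) centred between the fingers, with its dot at (347,223). The lateral offset is under 1 mm, so I'll descend and grip the cap.

>>> move_arm:
  series:
    - [0, 0, 0.03, 0]
    - [0, 0, 0.06, 0]
    - [0, 0, 0.08, 0]
    - [0, 0, 0.089, 0]
    - [0, 0, 0.089, 0]
    - [0, 0, 0.089, 0]

```text
time: 3.6
ee_pos: [0.5388, 0.0737, 0.0931]
eef_rot: [0.992, 0.129, 0.001, 0.0]
ft_force: [-0.1, -0.6, -0.5]
width: 0.0868
```

>>> move_arm:
  series:
    - [0, 0, 0, 0]
    - [0, 0, 0, 0]
    - [0, 0, 0, 0]
    - [0, 0, 0, 0]
    - [0, 0, 0, 0]
    - [0, 0, 0, 0]
    - [0, 0, 0, 0]
    - [0, 0, 0, 0]
  claw: -1
  newtons: 30

```text
time: 4.4
ee_pos: [0.538, 0.0733, 0.0916]
eef_rot: [0.992, 0.129, 0.0, 0.0]
ft_force: [0.7, -2.2, -0.0]
width: 0.0413
```

Gripped at 41 mm, which matches the 42 mm cap. Next I'll lift 60 mm and hold.

>>> move_arm:
  series:
    - [0, 0, -0.015, 0]
    - [0, 0, -0.035, 0]
    - [0, 0, -0.055, 0]
    - [0, 0, -0.06, 0]
    - [0, 0, -0.06, 0]
    - [0, 0, -0.06, 0]
    - [0, 0, -0.06, 0]
    - [0, 0, -0.06, 0]

```text
time: 5.2
ee_pos: [0.5374, 0.0735, 0.1507]
eef_rot: [0.992, 0.13, -0.001, -0.0]
ft_force: [0.3, -0.1, -4.7]
width: 0.0414
```

Run:
```python
from h import *
F=[]
for i in range(6):
    imaging.camera('wrist') if i else shot('wrist','w3'); s=read_state();F.append(s['ft_force'])
print(np.mean(F,0),np.std(F,0),s['ee_pos'],s['width'],s['torque'],s['joint_torque'])
```

```text
[-0.09217736  0.13137394 -4.24738512] [0.32838001 0.54724224 0.41135872] [0.53782128 0.07363765 0.15143212] 0.04143891937183313 [0.05861636 0.00607207 0.01454023] [-1.63445900e-03 -5.05483282e+01 -6.40639141e+00 -3.83308268e+01
 -7.23771751e-03 -6.95008133e-02 -3.82215112e-04]
```

View pics/w3.png

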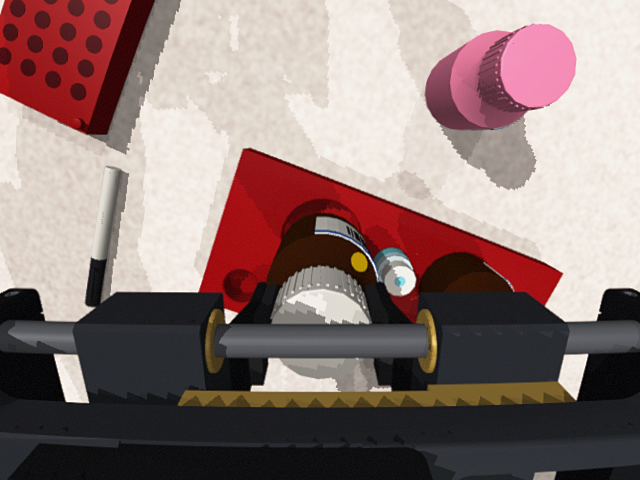

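Jar A is lifted clear with its cap at (320,310) in the fingers. It weighs about 4.2 N, so it is probably the heavier. I'll put it back and lift B to confirm.

>>> move_arm:
  series:
    - [0, 0, 0.015, 0]
    - [0, 0, 0.03, 0]
    - [0, 0, 0.042, 0]
    - [0, 0, 0.05, 0]
    - [0, 0, 0.055, 0]
    - [0, 0, 0.058, 0]
    - [0, 0, 0.06, 0]
    - [0, 0, 0.06, 0]
    - [0, 0, 0.06, 0]

```text
time: 6.4
ee_pos: [0.5381, 0.0736, 0.0919]
eef_rot: [0.992, 0.13, 0.0, 0.0]
ft_force: [0.3, -0.4, -4.2]
width: 0.0414
```

>>> move_arm:
  series:
    - [0, 0, 0, 0]
    - [0, 0, 0, 0]
    - [0, 0, 0, 0]
    - [0, 0, 0, 0]
    - [0, 0, 0, 0]
    - [0, 0, 0, 0]
    - [0, 0, 0, 0]
  claw: 1

```text
time: 7.1
ee_pos: [0.5379, 0.0736, 0.0916]
eef_rot: [0.992, 0.13, 0.0, 0.0]
ft_force: [-0.3, -0.1, 0.5]
width: 0.085
```

Run:
```python
from h import *
s=read_state();print(s['ee_pos'],s['ft_force'],s['width']); b=np.array((.5257,-.0467))
for z in (.18,.092): print(shift((*b,z)))
```

```text
[0.53788493 0.07361884 0.09155161] [-0.321223   -0.10978039  0.47083284] 0.08496694389800481
[-0.0427  0.1132 -0.0884]
[-0.0427  0.1132 -0.0004]
```

>>> move_arm:
  series:
    - [0, 0, -0.03, 0]
    - [0, 0, -0.065, 0]
    - [0, 0, -0.09, 0]
    - [-0.015, 0.035, -0.09, 0]
    - [-0.03, 0.075, -0.09, 0]
    - [-0.04, 0.105, -0.09, 0]
    - [-0.0427, 0.1132, -0.09, 0]
    - [-0.0427, 0.1132, -0.09, 0]
    - [-0.0427, 0.1132, -0.09, 0]

```text
time: 8.0
ee_pos: [0.5258, -0.0453, 0.1816]
eef_rot: [0.991, 0.13, 0.0, -0.0]
ft_force: [-0.4, -1.2, 0.2]
width: 0.087
```

```bash
python3 - <<'E'
from h import *
s=read_state();print(s['ee_pos'],s['ft_force'],s['width'])
shot('wrist','w4')
print(shift((.5257,-.0467,.092)))
E
python3 m.py w4
```

```text
[ 0.52577435 -0.04531958  0.18158974] [-0.43518616 -1.15040991  0.17131366] 0.08695253697411982
[-0.0006  0.0017  0.0896]
white
[141.9 197.5] 3347 [0.5386 0.0721 0.12  ] [0.539 0.072 0.121]
[249.7 212.2] 767 [0.5467 0.0054 0.12  ] [0.534 0.013 0.067]
[322.7 263.2] 3156 [ 0.5264 -0.0465  0.12  ] [ 0.526 -0.047  0.12 ]
[261.7 307. ] 1867 [ 0.4863 -0.0155  0.12  ] [ 0.458 -0.013  0.065]
[381.2 385.1] 447 [ 0.4485 -0.1108  0.12  ] [ 0.367 -0.157 -0.002]
yellow
[353.8  39.2] 120 [ 0.668 -0.03   0.076] [ 0.67 -0.03  0.07]
[192.5 164.7] 167 [0.5596 0.0587 0.076 ] [0.56  0.059 0.076]
[357.2 248.7] 69 [ 0.5299 -0.0727  0.076 ] [ 0.53  -0.073  0.077]
green
rack
((0.5122817754745483, 0.015268072485923767), (0.2790742516517639, 0.13147296011447906), 84.10530853271484) [[0.43299999833106995, -0.11699999868869781], [0.5630000233650208, -0.12999999523162842], [0.5920000076293945, 0.1469999998807907], [0.460999995470047, 0.16099999845027924]]
```

View pics/w4.png

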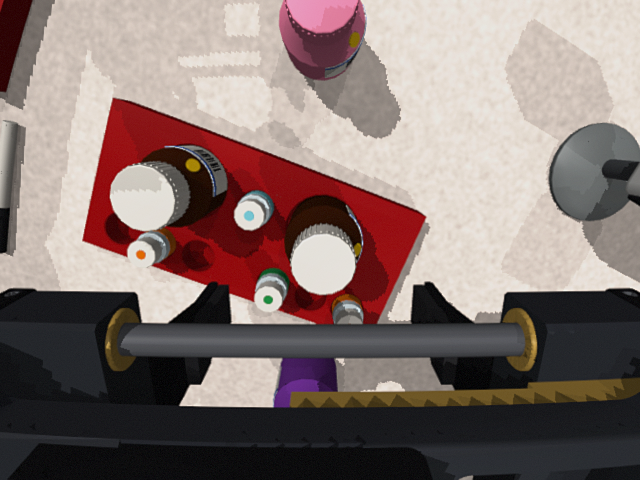

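Jar A is back in its well, with its cap at (142,197). B's cap is at (323,263), centred between the fingers to within 2 mm. I'll grip and lift B.

>>> move_arm:
  series:
    - [0, 0.0015, 0.03, 0]
    - [0, 0.0015, 0.06, 0]
    - [0, 0.0015, 0.08, 0]
    - [0, 0.0015, 0.089, 0]
    - [0, 0.0015, 0.089, 0]
    - [0, 0.0015, 0.089, 0]

```text
time: 8.65
ee_pos: [0.5267, -0.0475, 0.0935]
eef_rot: [0.992, 0.13, 0.001, 0.0]
ft_force: [-0.5, -0.3, -0.7]
width: 0.0871
```

>>> move_arm:
  series:
    - [0, 0, 0, 0]
    - [0, 0, 0, 0]
    - [0, 0, 0, 0]
    - [0, 0, 0, 0]
    - [0, 0, 0, 0]
    - [0, 0, 0, 0]
    - [0, 0, 0, 0]
    - [0, 0, 0, 0]
  claw: -1

```text
time: 9.45
ee_pos: [0.526, -0.0481, 0.0925]
eef_rot: [0.992, 0.13, -0.0, -0.0]
ft_force: [-1.0, 0.1, 0.3]
width: 0.0413
```

>>> move_arm:
  series:
    - [0, 0, -0.015, 0]
    - [0, 0, -0.035, 0]
    - [0, 0, -0.055, 0]
    - [0, 0, -0.06, 0]
    - [0, 0, -0.06, 0]
    - [0, 0, -0.06, 0]
    - [0, 0, -0.06, 0]
    - [0, 0, -0.06, 0]

```text
time: 10.25
ee_pos: [0.5256, -0.0482, 0.1518]
eef_rot: [0.992, 0.13, -0.001, -0.0]
ft_force: [0.1, 0.0, -1.9]
width: 0.0414
```

Run:
```python
from h import *
F=[]
for i in range(6):
    imaging.camera('wrist') if i else shot('wrist','w5'); s=read_state();F.append(s['ft_force'])
print(np.mean(F,0),np.std(F,0),s['ee_pos'],s['width'])
```

```text
[ 0.12956432 -0.41209074 -1.78158625] [0.35867789 0.26421329 0.28342753] [ 0.52599745 -0.04819589  0.15245404] 0.041348397991862545
```

View pics/w5.png

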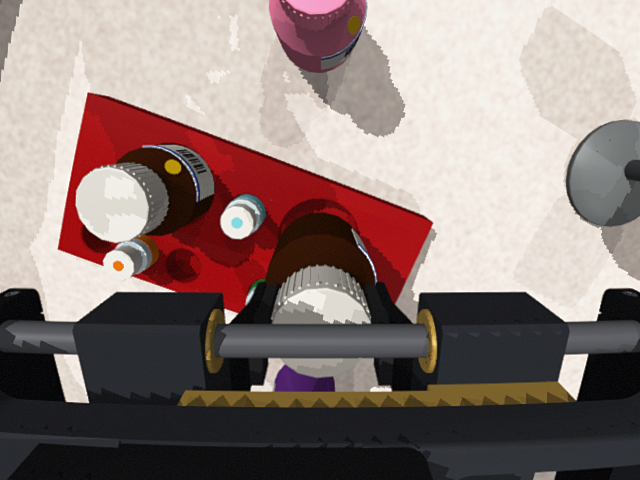

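B is clear of the rack with its cap at (322,310). It weighs about 1.8 N against A's 4.2 N, so A is the heavier. I'll put B back and then take A.

>>> move_arm:
  series:
    - [0, 0, 0.015, 0]
    - [0, 0, 0.03, 0]
    - [0, 0, 0.042, 0]
    - [0, 0, 0.05, 0]
    - [0, 0, 0.055, 0]
    - [0, 0, 0.058, 0]
    - [0, 0, 0.0605, 0]
    - [0, 0, 0.0605, 0]
    - [0, 0, 0.0605, 0]

```text
time: 11.45
ee_pos: [0.5265, -0.0481, 0.0925]
eef_rot: [0.992, 0.13, 0.001, 0.0]
ft_force: [0.5, 0.7, 0.4]
width: 0.0416
```

>>> move_arm:
  series:
    - [0, 0, 0, 0]
    - [0, 0, 0, 0]
    - [0, 0, 0, 0]
    - [0, 0, 0, 0]
    - [0, 0, 0, 0]
    - [0, 0, 0, 0]
    - [0, 0, 0, 0]
  claw: 1

```text
time: 12.15
ee_pos: [0.526, -0.0482, 0.092]
eef_rot: [0.992, 0.13, -0.0, 0.0]
ft_force: [0.5, -0.0, 0.8]
width: 0.0846
```

>>> move_arm:
  series:
    - [0, 0, -0.03, 0]
    - [0, 0, -0.065, 0]
    - [0, 0, -0.09, 0]
    - [0.015, -0.035, -0.09, 0]
    - [0.03, -0.075, -0.09, 0]
    - [0.04, -0.105, -0.09, 0]
    - [0.0435, -0.114, -0.09, 0]
    - [0.0435, -0.114, -0.09, 0]
    - [0.0435, -0.114, -0.09, 0]

```text
time: 13.05
ee_pos: [0.5389, 0.0716, 0.1818]
eef_rot: [0.992, 0.129, -0.0, 0.0]
ft_force: [0.0, -0.2, 0.4]
width: 0.087
```

```bash
python3 - <<'E'
from h import *
s=read_state();print(s['ee_pos'],s['ft_force'],s['width'])
shot('wrist','w6')
print(shift((.5385,.0725,.092)))
E
python3 m.py w6
```

```text
[0.53890315 0.07163617 0.18182203] [ 0.0305765  -0.17565537  0.40040654] 0.08699656996226128
[-0.0001 -0.0014  0.0898]
white
[318.6 262.7] 3149 [0.539  0.0729 0.12  ] [0.539 0.073 0.12 ]
[387.4 263.7] 716 [0.5496 0.0302 0.12  ] [0.534 0.015 0.065]
[264.7 308.7] 1757 [0.4986 0.0993 0.12  ] [0.438 0.104 0.   ]
[481.2 306.6] 757 [ 0.5367 -0.0404  0.12  ] [ 0.537 -0.04   0.121]
yellow
[344.6 222.9] 130 [0.5595 0.0587 0.076 ] [0.56  0.059 0.076]
green
[390.1 315. ] 122 [0.5316 0.0296] len [0.00484819 0.01163248] yawY 107.77289559425788
rack
((0.5124357342720032, 0.01542547345161438), (0.2787640690803528, 0.13128700852394104), 84.0945816040039) [[0.43299999833106995, -0.11599999666213989], [0.5630000233650208, -0.12999999523162842], [0.5920000076293945, 0.1469999998807907], [0.460999995470047, 0.16099999845027924]]
((0.6365260481834412, 0.2992194890975952), (0.09194058179855347, 0.11409987509250641), 77.7490463256836) [[0.5709999799728394, 0.26600000262260437], [0.6830000281333923, 0.24199999868869781], [0.7020000219345093, 0.3319999873638153], [0.5910000205039978, 0.35600000619888306]]
```

View pics/w6.png

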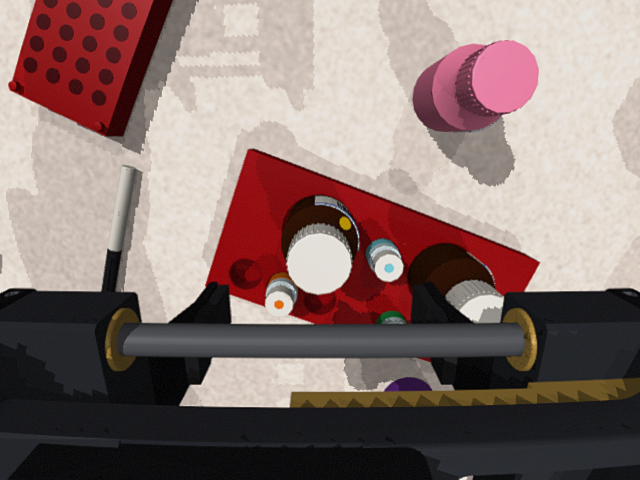

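Jar A's cap is at (319,263) and its dot at (345,223); the code yaw comes out at about -33.5°. B is standing in its well, cap at (481,307). I'll grip A and lift it higher.

>>> move_arm:
  series:
    - [0, -0.001, 0.03, 0]
    - [0, -0.001, 0.06, 0]
    - [0, -0.001, 0.08, 0]
    - [0, -0.001, 0.089, 0]
    - [0, -0.001, 0.089, 0]
    - [0, -0.001, 0.089, 0]

```text
time: 13.7
ee_pos: [0.5392, 0.0736, 0.094]
eef_rot: [0.992, 0.129, 0.001, 0.0]
ft_force: [-0.4, 0.4, 0.6]
width: 0.087
```

>>> move_arm:
  series:
    - [0, 0, 0, 0]
    - [0, 0, 0, 0]
    - [0, 0, 0, 0]
    - [0, 0, 0, 0]
    - [0, 0, 0, 0]
    - [0, 0, 0, 0]
    - [0, 0, 0, 0]
    - [0, 0, 0, 0]
  claw: -1
  newtons: 35

```text
time: 14.5
ee_pos: [0.5386, 0.0738, 0.093]
eef_rot: [0.992, 0.129, 0.0, 0.0]
ft_force: [0.3, -1.0, 0.7]
width: 0.041
```

>>> move_arm:
  series:
    - [0, 0, -0.015, 0]
    - [0, 0, -0.035, 0]
    - [0, 0, -0.06, 0]
    - [0, 0, -0.09, 0]
    - [0, 0, -0.12, 0]
    - [0, 0, -0.14, 0]
    - [0, 0, -0.15, 0]
    - [0, 0, -0.15, 0]
    - [0, 0, -0.15, 0]

```text
time: 15.4
ee_pos: [0.538, 0.0741, 0.2421]
eef_rot: [0.992, 0.13, -0.001, 0.0]
ft_force: [-1.0, -0.4, -5.6]
width: 0.0412
```

Run:
```python
from h import *
s=read_state();print(s['ee_pos'],s['ft_force'],s['width'],s['joint_positions'])
p,d,c=shot('wrist','w7')
x=np.array([np.cos(np.radians(-11.4)),np.sin(np.radians(-11.4))])
o=np.array([.6286,-.2809])+.013*x; w=o-.029*x; t=w-.1105*x
print(o,w,t)
for q in [(t[0]-.04,t[1]+.02,.24),(t[0],t[1],.162)]: print(shift(q))
```

```text
[0.53800147 0.07405196 0.24208605] [-0.98601417 -0.3751519  -5.55511741] 0.04117280588638883 [ 0.38939514  0.20602221 -0.69420249  1.61943358  0.13384875  1.36611254
 -1.63272451]
[ 0.64134353 -0.28346955] [ 0.61291566 -0.27773748] [ 0.5045957  -0.25589635]
[-0.1504  0.2806  0.002 ]
[-0.1167  0.3103  0.0799]
```

View pics/w7.png

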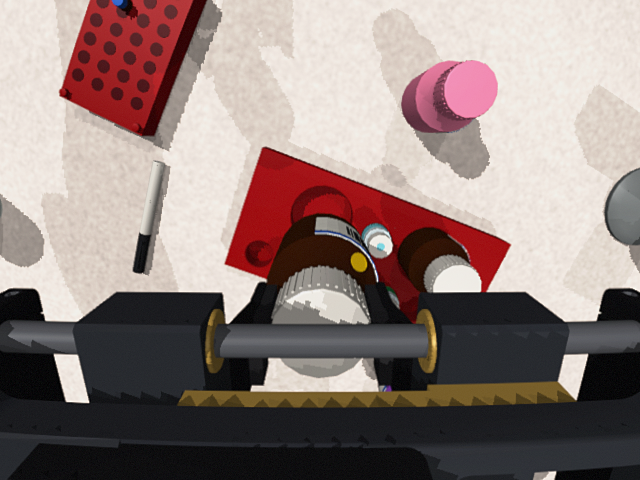

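>>> move_arm:
  series:
    - [-0.008, 0.014, 0, -0.02]
    - [-0.02, 0.038, 0, -0.05]
    - [-0.035, 0.065, 0, -0.09]
    - [-0.05, 0.093, 0, -0.13]
    - [-0.065, 0.121, 0, -0.17]
    - [-0.08, 0.15, 0, -0.21]
    - [-0.095, 0.178, 0, -0.25]
    - [-0.11, 0.206, 0, -0.29]
    - [-0.125, 0.234, 0, -0.33]
    - [-0.14, 0.262, 0, -0.36]
    - [-0.147, 0.275, 0, -0.38]
    - [-0.15, 0.28, 0, -0.386]
    - [-0.15, 0.28, 0, -0.386]
    - [-0.15, 0.28, 0, -0.386]
    - [-0.15, 0.28, 0, -0.386]

```text
time: 16.95
ee_pos: [0.4659, -0.2336, 0.2429]
eef_rot: [0.948, 0.318, 0.0, -0.0]
ft_force: [0.2, -0.1, -3.3]
width: 0.0414
```

```bash
python3 - <<'E'
from h import *
s=read_state();print(s['ee_pos'],s['eef_rot'],s['ft_force'],s['width'],s['joint_positions'])
shot('wrist','w8')
E
python3 m.py w8
```

```text
[ 0.4659496  -0.23360355  0.2429277 ] [ 9.48037145e-01  3.18159612e-01  4.73179126e-05 -1.74848398e-04] [ 0.17492974 -0.10713278 -3.32219293] 0.04140432563491047 [ 0.81797097  0.12394396 -0.47614788  1.68147085  0.05776221  1.35034533
 -0.59092025]
white
[160.6  22.1] 2470 [ 0.5244 -0.0479  0.12  ] [ 0.524 -0.048  0.121]
[124.5  75.8] 572 [ 0.478  -0.0452  0.12  ] [ 0.469 -0.019  0.067]
[442.1  86.3] 243 [ 0.6108 -0.2351  0.12  ] [ 0.642 -0.253  0.013]
[188.2 131.9] 571 [ 0.4723 -0.1052  0.12  ] [ 0.462 -0.09   0.066]
[329.2 224.6] 294 [ 0.4794 -0.2324  0.12  ] [ 0.492 -0.22   0.198]
[320.4 306.5] 2664 [ 0.419  -0.2694  0.12  ] [ 0.476 -0.227  0.27 ]
[572.2 372.8] 876 [ 0.5048 -0.4984  0.12  ] [ 0.496 -0.629 -0.   ]
[ 66.5 376.1] 475 [ 0.217  -0.1246  0.12  ] [ 0.102 -0.101  0.014]
[314.2 374.8] 2878 [ 0.362  -0.3056  0.12  ] [ 0.449 -0.244  0.27 ]
[ 80.9 394.1] 210 [ 0.2074 -0.1446  0.12  ] [ 0.073 -0.126 -0.   ]
yellow
[210.9  50.6] 122 [ 0.5301 -0.0724  0.076 ] [ 0.53  -0.073  0.077]
[358.4 261.6] 266 [ 0.4605 -0.2827  0.076 ] [ 0.491 -0.239  0.228]
green
[529.6 102.2] 705 [ 0.6286 -0.2806] len [0.00752698 0.03939138] yawY 78.67376216410763
rack
((0.510475218296051, -0.0026374906301498413), (0.2512896656990051, 0.1317538470029831), 84.10669708251953) [[0.4320000112056732, -0.12099999934434891], [0.5630000233650208, -0.1340000033378601], [0.5889999866485596, 0.11599999666213989], [0.4580000042915344, 0.1289999932050705]]
```

View pics/w8.png

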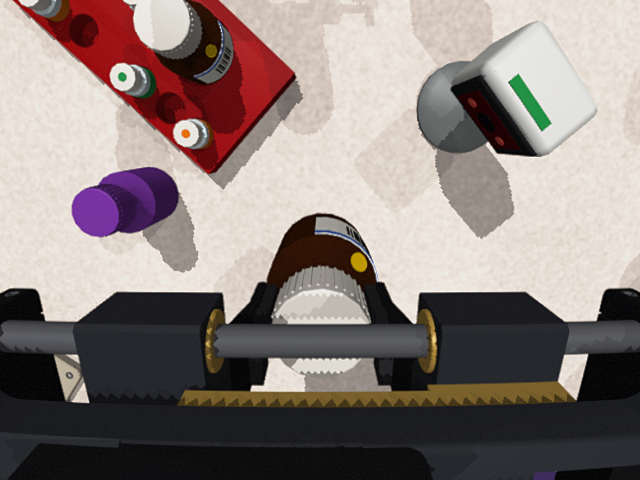

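The reader measures the same as before: light bar at (530,102), yaw -11.3°. The held jar's dot at (358,262) gives a code yaw of -12°. B is in its well, cap at (161,22). Next is the final approach.

Run:
```python
from h import *
print(shift((.5046,-.2558,.165)))
```

```text
[0.0176 0.0408 0.078 ]
```

>>> move_arm:
  series:
    - [0.001, 0.003, 0.006, 0]
    - [0.004, 0.009, 0.018, 0]
    - [0.007, 0.017, 0.033, 0]
    - [0.011, 0.025, 0.048, 0]
    - [0.014, 0.032, 0.062, 0]
    - [0.0165, 0.038, 0.072, 0]
    - [0.0176, 0.041, 0.078, 0]
    - [0.0176, 0.041, 0.078, 0]
    - [0.0176, 0.041, 0.078, 0]
    - [0.0176, 0.041, 0.078, 0]
    - [0.0176, 0.041, 0.078, 0]

```text
time: 18.1
ee_pos: [0.5044, -0.2573, 0.1658]
eef_rot: [0.948, 0.317, 0.0, 0.0]
ft_force: [-0.5, -0.0, -3.3]
width: 0.0417
```

```bash
python3 - <<'E'
from h import *
s=read_state();print(s['ee_pos'],s['eef_rot'],s['ft_force'],s['width'],s['time'])
shot('wrist','w9');shot('scene','s9');shot('top','t9')
c=load('s9');cv2.imwrite('pics/s9c.png',cv2.resize(c['p'][120:320,170:420,::-1],None,fx=3.2,fy=3,interpolation=cv2.INTER_CUBIC))
E
python3 m.py w9 | grep -A6 -E 'yellow'
```

```text
[ 0.50439061 -0.25725309  0.16575152] [9.48322362e-01 3.17307983e-01 3.04702935e-04 4.99591207e-04] [-0.53204987 -0.03648722 -3.25688434] 0.041696854737146724 18.1
yellow
[113.   53.1] 231 [ 0.53   -0.0723  0.076 ] [ 0.53  -0.073  0.077]
[358.2 261.7] 270 [ 0.5144 -0.2841  0.076 ] [ 0.53  -0.262  0.152]
green
rack
((0.5062591433525085, -0.048460304737091064), (0.1653835028409958, 0.13205963373184204), 84.08277893066406) [[0.4320000112056732, -0.12399999797344208], [0.5630000233650208, -0.1379999965429306], [0.5799999833106995, 0.027000000700354576], [0.4490000009536743, 0.04100000113248825]]
```

View pics/s9c.png

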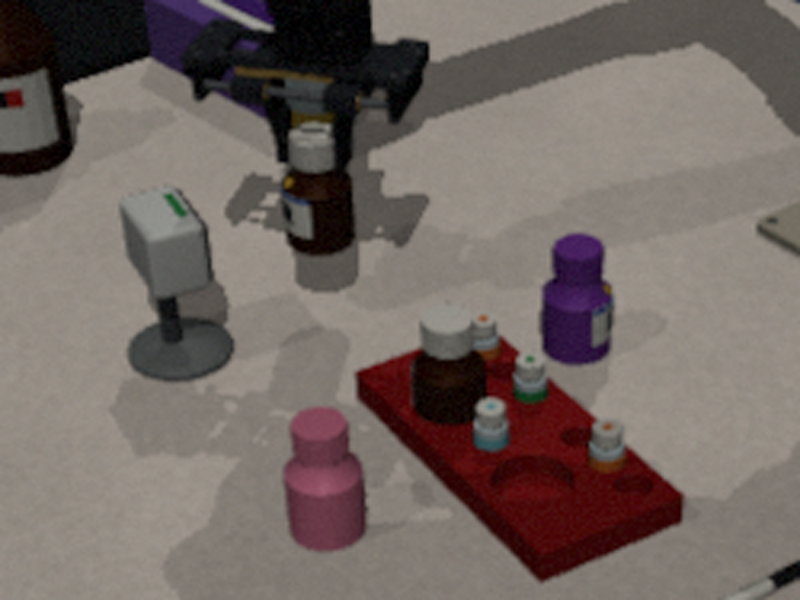

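View pics/w9.png

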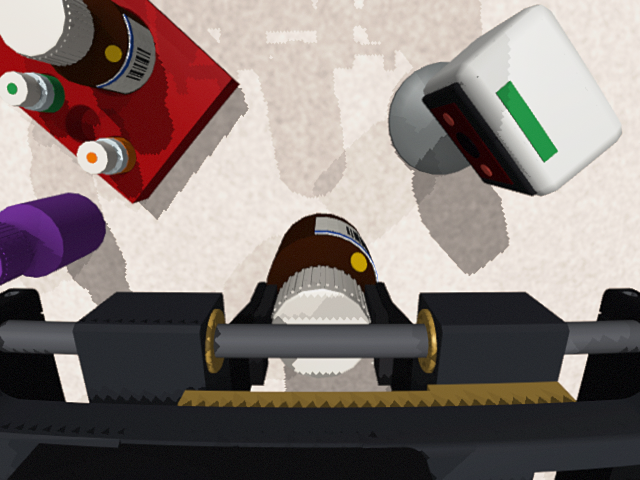

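The held jar is upright at the window, with its dot at (358,262) and the light bar at (527,120). The code yaw is about -11° and the code height about 0.123 m. B stands in its well. I'll let it settle briefly and hand in.

>>> move_arm:
  series:
    - [0, 0, 0, 0]
    - [0, 0, 0, 0]
    - [0, 0, 0, 0]
    - [0, 0, 0, 0]
    - [0, 0, 0, 0]

```text
time: 18.75
ee_pos: [0.5042, -0.2572, 0.165]
eef_rot: [0.948, 0.317, -0.0, 0.0]
ft_force: [0.1, 1.1, -4.0]
width: 0.0413
```

Run:
```python
from h import *
s=read_state();print(s['ee_pos'],s['ft_force'],s['width'],abs(s['joint_vel']).max());r.close_job()
```

```text
[ 0.50424146 -0.25717247  0.16503634] [ 0.07493948  1.14284984 -4.03422709] 0.041323475073790215 0.002202085832494861
the job is handed in; nothing more can be done
```

I lifted both jars and put the lighter one back in its own well. I handed the job in at about 18.8 s, still holding the heavier one up to the reader. The interface reports no verdict.

- **Weights:** the jar in the rack's left well (y +60) weighed about 4.2 N and the one in the right well (y -60) about 1.8 N. The left jar is therefore the heavier.
- **Held jar:** the last checks put its code about 8 cm from the window and roughly 1 mm off to the side. The code was about 0.123 m high against the window's 0.120 m. It faced the window to within 1–2°, and the jar looked upright in the pictures, though I did not measure its tilt. The grip was steady at 41 mm, with about 4 N on the wrist and the arm at rest.
- **Everything else:** in the last pictures the lighter jar stood upright in its own well, with its dot within 1 mm of where it started. Nothing in view looked disturbed. The arm stayed clear of the reader throughout.

No check failed. The only disagreement was noise of about 0.5 to 1.5 N in single wrist-force readings, well under the 2.4 N difference between the jars.

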